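# Bring the interlocked bath manifold into service

## Task

Bring the water-bath valve bank into service: swing the red, yellow and blue levers, and last of all the green main lever, from the robot's side fully over to their far stops and leave them there. A hidden interlock frees them one at a time in an order that differs every time (only the green one is always last), so feel gently which lever is free; never force a barred one, which would drive the red overload pin well out of the bank's end. Leave everything else on the bench where it stands.

Things in the scene. Friction and masses are not known exactly. Their poses are not given: they have to be found in the camera images.
- bank: fixed grey valve bank with a teal front strip, 140 (x) x 400 (y) x 85 mm high, origin at the centre of its underside on the bench; its x points from the robot's side to the far side, the way levers are thrown, y along the row to the robot's left. Pipe header on its far side up to 138 mm from the origin, below the top
- lever_left (a joint): red lever (leftmost of the row seen from the robot): 0 = leaning 0.55 rad towards the robot's side, starts within 0.06 rad of it; 1.1 = far stop. Stays where left. Free: about 2 N at the grip all the way. Barred: as easy up to 0.17 rad, then 6 N at 0.2 rad, 12 N at 0.25 rad. A touch faster than 80 mm/s can read as a knock of several N on any lever
- lever_mid (a joint): yellow lever (second from the left): 0 = leaning 0.55 rad towards the robot's side, starts within 0.06 rad of it; 1.1 = far stop. Stays where left. Free: about 2 N at the grip all the way. Barred: as easy up to 0.17 rad, then 6 N at 0.2 rad, 12 N at 0.25 rad. A touch faster than 80 mm/s can read as a knock of several N on any lever
- lever_right (a joint): blue lever (third from the left): 0 = leaning 0.55 rad towards the robot's side, starts within 0.06 rad of it; 1.1 = far stop. Stays where left. Free: about 2 N at the grip all the way. Barred: as easy up to 0.17 rad, then 6 N at 0.2 rad, 12 N at 0.25 rad. A touch faster than 80 mm/s can read as a knock of several N on any lever
- lever_main (a joint): green main lever (rightmost): 0 = leaning 0.55 rad towards the robot's side, starts within 0.06 rad of it; 1.1 = far stop. Stays where left. Free: about 2 N at the grip all the way. Barred: as easy up to 0.17 rad, then 6 N at 0.2 rad, 12 N at 0.25 rad. A touch faster than 80 mm/s can read as a knock of several N on any lever. Always freed last
- left_grip (a point): centre of the leftmost lever's (red) grip, an upright cylinder 26 mm across and 60 mm long on a 12 mm steel rod; the point lies 105 mm from the lever's pivot and moves with the lever; the pivot is 75 mm above the bench at bank x = 0, y = 150 mm, the top of the grip is 135 mm from the pivot
- mid_grip (a point): centre of the second lever's (yellow) grip, an upright cylinder 26 mm across and 60 mm long on a 12 mm steel rod; the point lies 105 mm from the lever's pivot and moves with the lever; the pivot is 75 mm above the bench at bank x = 0, y = 65 mm, the top of the grip is 135 mm from the pivot
- right_grip (a point): centre of the third lever's (blue) grip, an upright cylinder 26 mm across and 60 mm long on a 12 mm steel rod; the point lies 105 mm from the lever's pivot and moves with the lever; the pivot is 75 mm above the bench at bank x = 0, y = -20 mm, the top of the grip is 135 mm from the pivot
- main_grip (a point): centre of the rightmost lever's (green) grip, an upright cylinder 26 mm across and 60 mm long on a 12 mm steel rod, with a green cross-bar 60 mm wide along y and 26 mm thick, centred 122 mm from the pivot; the point lies 105 mm from the lever's pivot and moves with the lever; the pivot is 75 mm above the bench at bank x = 0, y = -135 mm, the top of the grip is 135 mm from the pivot
- overload (a joint): red overload pin, 16 mm across, on the left (+y) end of the bank, held in by a preloaded spring: how far (m) it has come out, 0 at rest (its red end then shows 3 mm). It moves out only while a barred lever is pushed with more than about 12 N at its grip (8 mm at about 18 N, with the lever at about 0.55 rad, some 30 mm of grip travel past the block) and springs back when the lever is let go
- beaker: open glass beaker, 80 mm wide, 100 mm high; bystander, origin at the centre of its underside
- phone: black phone lying flat, 72 x 150 x 9 mm; bystander, origin at the centre of its underside
- jar: amber jar, 70 mm wide, 90 mm high; bystander, origin at the centre of its underside
- spray: yellow spray bottle, 72 mm wide, 200 mm high; bystander, origin at the centre of its underside
- dish: low glass dish, 90 mm wide, 18 mm high; bystander, origin at the centre of its underside
- flask: clear bottle with a blue cap, 68 mm wide, 160 mm high; bystander, origin at the centre of its underside
- spatula_grip (a point): bystander: handle of a black spatula 190 mm long lying flat on the bench

How it is judged:
By the outcome, as a careful person would: the job done as asked, in the order asked, and still so for the second after the job is handed in, with the robot touching nothing.
It also fails if it takes over 64 s, if anything falls off the work surface, if the arm or the gripper's body presses on something with over 40 N, if the wrist force passes 120 N, or if a joint passes its speed limit or range.

## Robot

A 6-joint arm with a two-finger parallel gripper is mounted at the origin on the work surface. World frame = base frame: x ahead of the robot, y to its left, z up, the work surface at z = 0. Lengths are in mm, angles in rad, forces in N, time in s.
With the tool pointing down it reaches from about 300 to 775 mm from the base axis. Payload 14.6 kg.
Tool frame: the origin (TCP) lies between the finger pads; the fingertips stand 25 mm ahead of it and the grasp point (between the pads) lies 6 mm ahead of it; z points along the fingers, y is the line along which they close (so a half turn about z gives the same grasp; the last joint's range is limited). The gripper opens to 94 mm and grips with 3 to 60 N. Pads are 16 mm wide; open, the fingers measure 119 mm over their backs; the gripper's body (75 mm by 177 mm) begins 78 mm behind the grasp point.
Start: joints at [-1.307, 0.3, 1.521, -0, 1.321, -0.067], TCP at [178.633, -520.173, 230.446] pointing down, gripper open.
Joint ranges: [-3.03, 3.03], [-0.79, 2.21], [0.23, 2.52], [-1.04, 4.18], [0, 3.07], [-2.55, 2.55]. Speed limits (rad/s): [2.22, 2.22, 2.57, 3.14, 3.14, 3.14].

## Interface

Orientations are given as [roll, pitch, yaw] about the fixed x, y, z axes, in that order (R = Rz(yaw) Ry(pitch) Rx(roll)).
In Python, from cell import manip gives the robot as it stands. The module is installed in compiled form; this text tells all that it offers.
- The arm moves only by the tool step_arm, never from a script. Its argument "series" is one flat list of numbers, 5 for each row, row after row: the shift along the world's x, y, z in mm, then the turn about the world's z in rad, then the closure, from 0 (fully open) to 1 (shut). In form: [dx, dy, dz, spin, jaw, dx, dy, dz, spin, jaw, ...]. A call has 1 to 20 rows; each row shifts and turns the commanded pose from where the row before left it; what a row does not reach is not made up. A row lasts 1/8 s, in which the tool goes at most 62.5 mm and 10.7 degrees, less where a joint would pass 70% of its speed; a pose out of reach is approached as far as the arm can. A call is refused whole if a number of a shift passes 62.5 or a number of a turn 0.188, either way. A call with a gripper value outside its range is refused whole. The fingers move at their own pace and stop on an object; "squeeze" is the grip in N (left out, the last holds). Time passes only in rows, so rows that do not move let the fingers close. It gives the time, the measured TCP pose, the force, the opening and the grip force at its end, in the units of the state.
- manip.read_state(): the state, without advancing time (a new reading comes with each control period).
- manip.camera(name): name is "scene" or "top"; returns (picture, depth): 384x512x3 uint8, blue, green, red; 384x512 float32, mm along the optical axis (not along the pixel's ray), 0 where there is no reading.
- manip.camera_info(name): a dict with "fovy" (degrees; the focal length in pixels is half the picture's height over the tangent of half this angle, whatever the lens; pixels are square), "cx", "cy" (the principal point, pixels), "k1" (the pictures are not rectified: a ray, as slopes to the right and down, at radius r is drawn at 1 + k1 r^2 times it, then the intrinsics apply), "eye" and "orientation" of the camera in the world. Camera axes: x right, y down, z forward; pixel columns grow to the right and rows downward; lengths in mm; the calibration is good to about 2 mm. A picture is of the moment at which its call begins. camera_info takes no time and is no camera call.
- manip.sign_off(): hands the job in; it is judged then, once.
The state is a dict: "clock": time; "joints": joint angles; "qd": joint speeds; "effort": joint torques, N m; "eef_pos": TCP position; "eef_rot": TCP orientation; "wrist_force": force on the tool from outside, world axes, zero at the start; "moment": the same for the moment, N m; "finger_gap": finger opening in mm; "finger_force": force on a finger pad.
Only numpy, scipy, OpenCV 4.12 (cv2) and the standard library are available. Lean on these libraries where they do the work, as an engineer would, in place of code of your own. Each camera call takes 0.05 s, during which the arm holds its last target. There are 200 camera calls.

## Working session

There is one attempt and no reset: what is moved stays moved. The work goes in short steps, Python scripts to look and compute and a tool call to move; the robot and the scene stay as the last step left them, time stands still between calls to the robot, and variables do not carry over. Pictures are saved under pics/ and viewed, at most 10 in all, crops included, and the job is handed in when it is done.

Besides the shell and the picture viewer there is one more tool, called after "Emit:" as a command line: name --argument value ..., lists and objects as JSON in quotes. step_arm: Moves the arm, as the interface text tells. Its arguments: {"type":"object","properties":{"series":{"type":"array"},"squeeze":{"type":"number"}},"required":["series"]}

```bash
mkdir -p pics
cat > h.py <<'E'
import numpy as np, cv2
from cell import manip
from scipy.spatial.transform import Rotation as R
def look(n):
    p,d=manip.camera(n); return p,d,manip.camera_info(n)
def cloud(d,i):
    H,W=d.shape; f=H/2/np.tan(np.radians(i['fovy'])/2)
    K=np.array([[f,0,i['cx']],[0,f,i['cy']],[0,0,1.]])
    v,u=np.mgrid[:H,:W]
    pts=cv2.undistortPoints(np.stack([u,v],-1).reshape(-1,1,2).astype(np.float64),K,np.array([i['k1'],0,0,0.])).reshape(H,W,2)
    c=np.dstack([pts*d[...,None],d])
    o=np.array(i['orientation'])
    M=o if o.shape==(3,3) else R.from_euler('xyz',o).as_matrix()
    return c@M.T+np.array(i['eye'])
E
python3 - <<'E'
from h import *
for n in('top','scene'):
    p,d,i=look(n); print(i); cv2.imwrite(f'pics/{n}.png',p); np.savez(f'{n}.npz',p=p,w=cloud(d,i),d=d)
print(manip.read_state())
E
```

```text
{'fovy': 46.81181563990983, 'cx': 254.21237147846185, 'cy': 193.31762466391447, 'k1': -0.09096383850469841, 'eye': array([ 230.58948489,    8.77869694, 1415.04170463]), 'orientation': array([-2.93848558, -0.00707302, -1.54272445])}
{'fovy': 49.6946878035761, 'cx': 255.5957943474537, 'cy': 190.6166479181533, 'k1': -0.023701835821060533, 'eye': array([1469.9531665 , -322.99034162,  936.48464986]), 'orientation': array([-2.25683393,  0.01336585,  1.26015944])}
{'clock': 0.1, 'joints': array([-1.30657251e+00,  3.00411251e-01,  1.52150586e+00,  4.17049837e-05,
        1.32067870e+00, -6.65918463e-02]), 'qd': array([-0.0008531 , -0.00315768, -0.00318924,  0.00041731,  0.00024158,
       -0.00178789]), 'effort': array([ 1.27178137e-03, -5.32642829e+01, -3.53284121e+01,  7.09299138e-02,
        2.34895886e-02, -7.60840112e-05]), 'eef_pos': array([ 178.60676812, -519.98136534,  229.95096134]), 'eef_rot': array([-3.14059441e+00, -1.07059765e-04,  3.30805264e-01]), 'wrist_force': array([ 0.47209181,  0.0043876 , -0.03204559]), 'moment': array([ 0.02119765, -0.0182065 ,  0.06980115]), 'finger_force': 0.0, 'finger_gap': 93.583976527516}
```

View pics/top.png

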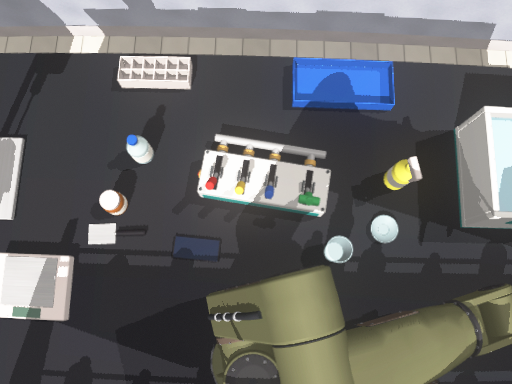

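View pics/scene.png

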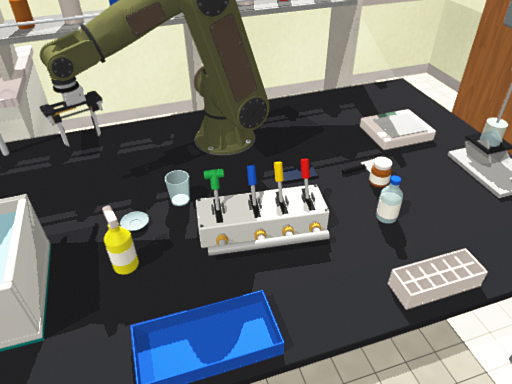

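The top view shows the bank at about px (200–330, 150–215). The grips are red (211,183), yellow (240,188), blue (270,192) and green (309,199). The beaker is at (338,250), the phone at (197,248), and the bank is turned slightly.

Run:
```python
from h import *
a=np.load('top.npz');w=a['w'];p=a['p']
m=(abs(w[...,2]-85)<5)&(p.min(-1)>120); 
r=np.zeros_like(m); r[140:225,190:340]=1; m&=r
P=w[m]; q=P[:,:2].astype(np.float32); rc=cv2.minAreaRect(q); print(len(q),rc,P[:,2].mean())
for (u,v) in [(0,0)]: pass
b=cv2.boxPoints(rc); print(b)
hsv=cv2.cvtColor(p,cv2.COLOR_BGR2HSV); h=hsv[...,0].astype(int); s=hsv[...,1]>120
for n in('top','scene'):
  a=np.load(n+'.npz');w=a['w'];p=a['p'];hsv=cv2.cvtColor(p,cv2.COLOR_BGR2HSV); h=hsv[...,0].astype(int); s=(hsv[...,1]>120)&(hsv[...,2]>60)
  near=(abs(w[...,0]-rc[0][0])<160)&(abs(w[...,1]-rc[0][1])<210)&(w[...,2]>110)
  for c,(lo,hi) in dict(red=(0,8),yel=(20,33),blu=(105,128),grn=(50,75)).items():
    k=near&s&(h>=lo)&(h<=hi); Q=w[k]; print(n,c,len(Q),Q.mean(0).round(),Q.min(0).round(),Q.max(0).round())
# object extents
w=np.load('top.npz')['w']
for n,(u,v,ru) in dict(beaker=(338,250,18),phone=(197,248,28),jar=(114,203,16),flask=(140,149,18),spray=(402,174,22),dish=(384,229,16)).items():
    Q=w[v-ru:v+ru,u-ru:u+ru].reshape(-1,3); Q=Q[(Q[:,2]>6)&(Q[:,2]<300)]; print(n,len(Q),np.median(Q,0).round(),np.percentile(Q,2,0).round(),np.percentile(Q,98,0).round())
```

```text
3781 ((546.6821899414062, -22.699859619140625), (398.6940002441406, 140.1546630859375), 82.18701171875) 84.0522845761849
[[ 450.1561  -210.67001]
 [ 589.00977 -229.72266]
 [ 643.20825  165.2703 ]
 [ 504.3546   184.32294]]
top red 98 [512. 131. 181.] [495. 119. 147.] [537. 145. 200.]
top yel 79 [503.  48. 181.] [483.  37. 148.] [527.  62. 198.]
top blu 77 [489. -34. 187.] [473. -44. 154.] [514. -23. 202.]
top grn 161 [ 472. -147.  190.] [ 458. -173.  151.] [ 500. -119.  199.]
scene red 153 [523. 131. 173.] [497. 119. 140.] [543. 146. 199.]
scene yel 160 [511.  47. 173.] [491.  35. 145.] [531.  63. 199.]
scene blu 166 [502. -37. 174.] [477. -50. 145.] [522. -21. 199.]
scene grn 267 [ 484. -149.  179.] [ 456. -178.  146.] [ 506. -119.  199.]
beaker 407 [ 346. -266.   63.] [ 305. -286.    6.] [ 377. -211.  103.]
phone 786 [336. 187.   9.] [300. 114.   6.] [372. 258.  15.]
jar 536 [466. 441.  86.] [437. 417.  14.] [499. 479.  93.]
flask 570 [632. 368. 104.] [611. 346.   9.] [670. 405. 161.]
spray 843 [ 569. -442.  131.] [ 540. -467.    9.] [ 614. -417.  202.]
dish 422 [ 417. -416.   12.] [ 376. -452.    6.] [ 456. -370.   21.]
```

Emit:
step_arm --series '[25,49,0,-0.047,1,25,49,0,-0.047,1,25,49,0,-0.047,1,25,49,0,-0.047,1,25,49,0,-0.047,1,25,49,0,-0.047,1,25,49,0,-0.047,1,25,49,0,-0.047,1,25,49,0,-0.047,1,25,49,0,-0.047,1,0,0,-26,0,1,0,0,-26,0,1,0,0,-26,0,1,0,0,0,0,1,0,0,0,0,1]' --squeeze 5

```text
clock: 1.98
eef_pos: [429.0, -30.3, 153.3]
eef_rot: [-3.142, -0.001, -0.139]
wrist_force: [-0.7, -0.9, 0.5]
finger_gap: 0.5
finger_force: 0.0
```

Emit:
step_arm --series '[8,1,0,0,1,5,0,0,0,1,5,-0.7,0,0,1,5,-0.7,0,0,1,5,-0.7,0,0,1,5,-0.7,0,0,1,5,-0.7,0,0,1,5,-0.7,0,0,1,5,-0.7,0,0,1,3,-0.4,0,0,1,0,0,0,0,1,0,0,0,0,1]'

```text
clock: 3.48
eef_pos: [479.6, -34.4, 152.5]
eef_rot: [-3.142, 0.001, -0.139]
wrist_force: [-5.8, -0.1, 3.8]
finger_gap: 0.8
finger_force: 2.9
```

Blue reads as barred, so I'm backing off and trying yellow.

Emit:
step_arm --series '[-15,2,0,0,1,-30,4,0,0,1,4,28,0,0,1,4,28,0,0,1,4,28,0,0,1,0,0,0,0,1,5,-0.7,0,0,1,5,-0.7,0,0,1,5,-0.7,0,0,1,5,-0.7,0,0,1,5,-0.7,0,0,1,5,-0.7,0,0,1,5,-0.7,0,0,1,5,-0.7,0,0,1,5,-0.7,0,0,1,0,0,0,0,1,0,0,0,0,1]'

```text
clock: 5.6
eef_pos: [491.4, 49.3, 152.3]
eef_rot: [3.142, 0.001, -0.139]
wrist_force: [-5.5, 1.5, 2.3]
finger_gap: 0.6
finger_force: 3.0
```

Emit:
step_arm --series '[-15,2,0,0,1,-30,4,0,0,1,4,28,0,0,1,4,28,0,0,1,4,28,0,0,1,0,0,0,0,1,5,-0.7,0,0,1,5,-0.7,0,0,1,5,-0.7,0,0,1,5,-0.7,0,0,1,5,-0.7,0,0,1,5,-0.7,0,0,1,5,-0.7,0,0,1,5,-0.7,0,0,1,5,-0.7,0,0,1,0,0,0,0,1,0,0,0,0,1]'

```text
clock: 7.72
eef_pos: [503.7, 132.9, 152.3]
eef_rot: [-3.142, -0.0, -0.139]
wrist_force: [-0.1, 0.5, 0.4]
finger_gap: 0.2
finger_force: 0.0
```

Emit:
step_arm --series '[3,-0.4,0,0,1,3,-0.4,0,0,1]'

```text
clock: 7.98
eef_pos: [509.8, 132.2, 152.6]
eef_rot: [-3.142, 0.0, -0.139]
wrist_force: [-3.3, 1.7, 2.7]
finger_gap: 0.6
finger_force: 1.5
```

Emit:
step_arm --series '[3,-0.4,0,0,1,3,-0.4,0,0,1]'

```text
clock: 8.22
eef_pos: [515.9, 131.3, 152.5]
eef_rot: [-3.142, -0.0, -0.139]
wrist_force: [-3.0, 0.7, 2.2]
finger_gap: 0.8
finger_force: 1.3
```

Emit:
step_arm --series '[6,-0.8,0,0,1,6,-0.8,0,0,1,6,-0.8,0,0,1,6,-0.8,0,0,1,6,-0.8,0,0,1,6,-0.8,0,0,1,6,-0.8,0,0,1,6,-0.8,0,0,1,6,-0.8,0,0,1,6,-0.8,0,0,1,3,-0.4,0,0,1]'

```text
clock: 9.6
eef_pos: [578.9, 122.8, 152.2]
eef_rot: [3.141, 0.0, -0.139]
wrist_force: [-3.1, -0.4, -0.8]
finger_gap: 0.3
finger_force: 1.2
```

Emit:
step_arm --series '[2,-0.3,0,0,1]'

```text
clock: 9.72
eef_pos: [580.8, 122.5, 152.4]
eef_rot: [3.142, -0.0, -0.139]
wrist_force: [-2.5, 0.1, -0.4]
finger_gap: 0.3
finger_force: 1.1
```

Emit:
step_arm --series '[2,-0.3,0,0,1]'

```text
clock: 9.85
eef_pos: [582.8, 122.3, 152.5]
eef_rot: [-3.142, -0.0, -0.139]
wrist_force: [-2.9, -0.4, 0.2]
finger_gap: 0.6
finger_force: 1.1
```

Emit:
step_arm --series '[2,-0.3,0,0,1]'

```text
clock: 9.98
eef_pos: [584.8, 122.0, 152.6]
eef_rot: [-3.142, -0.0, -0.139]
wrist_force: [-1.7, -0.0, -0.3]
finger_gap: 0.5
finger_force: 1.0
```

Emit:
step_arm --series '[2,-0.3,0,0,1]'

```text
clock: 10.1
eef_pos: [586.2, 121.8, 152.4]
eef_rot: [3.142, 0.002, -0.139]
wrist_force: [-12.2, 2.0, 4.2]
finger_gap: 0.4
finger_force: 5.4
```

Emit:
step_arm --series '[2,-0.3,0,0,1]'

```text
clock: 10.22
eef_pos: [587.0, 121.9, 152.1]
eef_rot: [3.141, 0.005, -0.139]
wrist_force: [-21.4, 3.4, 7.1]
finger_gap: 0.5
finger_force: 10.7
```

Emit:
step_arm --series '[-15,2,0,0,1,-60,8,0,0,1,-55,7,0,0,1,-2,-28,0,0,1,-2,-28,0,0,1,-1,-27,0,0,1,0,0,0,0,1,5,-0.7,0,0,1,5,-0.7,0,0,1,5,-0.7,0,0,1,5,-0.7,0,0,1,5,-0.7,0,0,1,5,-0.7,0,0,1,5,-0.7,0,0,1,3,0,0,0,1,0,0,0,0,1,0,0,0,0,1]'

```text
clock: 12.35
eef_pos: [491.6, 50.5, 152.4]
eef_rot: [3.142, -0.0, -0.139]
wrist_force: [-0.0, -0.4, 0.2]
finger_gap: 0.6
finger_force: 0.2
```

Emit:
step_arm --series '[3,-0.4,0,0,1]'

```text
clock: 12.48
eef_pos: [494.5, 50.2, 152.5]
eef_rot: [-3.142, 0.0, -0.139]
wrist_force: [-2.6, 0.2, 2.2]
finger_gap: 0.5
finger_force: 1.6
```

Emit:
step_arm --series '[3,-0.4,0,0,1]'

```text
clock: 12.6
eef_pos: [497.8, 49.7, 152.6]
eef_rot: [-3.142, -0.0, -0.139]
wrist_force: [-2.7, 0.5, 2.8]
finger_gap: 0.3
finger_force: 1.5
```

Emit:
step_arm --series '[6,-0.8,0,0,1,6,-0.8,0,0,1,6,-0.8,0,0,1,6,-0.8,0,0,1,6,-0.8,0,0,1,6,-0.8,0,0,1,6,-0.8,0,0,1,6,-0.8,0,0,1,6,-0.8,0,0,1,6,-0.8,0,0,1,6,-0.8,0,0,1,6,-0.8,0,0,1]'

```text
clock: 14.1
eef_pos: [569.9, 40.1, 152.3]
eef_rot: [3.142, 0.0, -0.139]
wrist_force: [-3.6, -0.4, -0.8]
finger_gap: 0.6
finger_force: 1.3
```

Emit:
step_arm --series '[2,-0.3,0,0,1,2,-0.3,0,0,1]'

```text
clock: 14.35
eef_pos: [573.8, 39.5, 152.5]
eef_rot: [-3.142, -0.0, -0.139]
wrist_force: [-3.1, 1.0, 1.1]
finger_gap: 0.7
finger_force: 1.8
```

Emit:
step_arm --series '[2,-0.3,0,0,1]'

```text
clock: 14.48
eef_pos: [574.9, 39.4, 152.3]
eef_rot: [3.141, 0.002, -0.139]
wrist_force: [-13.6, 3.1, 3.6]
finger_gap: 0.6
finger_force: 6.6
```

Emit:
step_arm --series '[2,-0.3,0,0,1,-17,2,0,0,1,-60,8,0,0,1,-55,7,0,0,1,-2,-28,0,0,1,-2,-28,0,0,1,-2,-28,0,0,1,0,0,0,0,1,5,-0.7,0,0,1,5,-0.7,0,0,1,5,-0.7,0,0,1,5,-0.7,0,0,1,5,-0.7,0,0,1,5,-0.7,0,0,1,5,-0.7,0,0,1,3,0,0,0,1,0,0,0,0,1,0,0,0,0,1]'

```text
clock: 16.73
eef_pos: [477.6, -33.0, 152.4]
eef_rot: [-3.142, -0.0, -0.139]
wrist_force: [0.1, 0.2, -0.0]
finger_gap: 0.9
finger_force: 0.1
```

Emit:
step_arm --series '[3,-0.4,0,0,1]'

```text
clock: 16.85
eef_pos: [480.5, -33.3, 152.5]
eef_rot: [-3.142, 0.0, -0.139]
wrist_force: [-3.0, 0.6, 1.6]
finger_gap: 0.3
finger_force: 1.4
```

Emit:
step_arm --series '[3,-0.4,0,0,1]'

```text
clock: 16.98
eef_pos: [483.8, -33.8, 152.5]
eef_rot: [-3.142, 0.0, -0.139]
wrist_force: [-3.3, 1.2, 2.0]
finger_gap: 0.9
finger_force: 1.3
```

Emit:
step_arm --series '[3,-0.4,0,0,1]'

```text
clock: 17.1
eef_pos: [486.9, -34.2, 152.5]
eef_rot: [-3.142, -0.0, -0.139]
wrist_force: [-2.9, -0.2, 2.5]
finger_gap: 0.7
finger_force: 1.3
```

Emit:
step_arm --series '[6,-0.8,0,0,1,6,-0.8,0,0,1,6,-0.8,0,0,1,6,-0.8,0,0,1,6,-0.8,0,0,1,6,-0.8,0,0,1,6,-0.8,0,0,1,6,-0.8,0,0,1,6,-0.8,0,0,1,6,-0.8,0,0,1,6,-0.8,0,0,1,6,-0.8,0,0,1]'

```text
clock: 18.6
eef_pos: [558.9, -43.8, 152.3]
eef_rot: [-3.142, 0.0, -0.139]
wrist_force: [-3.3, 0.4, -0.2]
finger_gap: 0.7
finger_force: 1.3
```

Emit:
step_arm --series '[2,-0.3,0,0,1,2,-0.3,0,0,1]'

```text
clock: 18.85
eef_pos: [562.7, -44.4, 152.5]
eef_rot: [-3.142, 0.0, -0.139]
wrist_force: [-6.7, 1.1, -0.2]
finger_gap: 0.5
finger_force: 2.8
```

Emit:
step_arm --series '[2,-0.3,0,0,1]'

```text
clock: 18.98
eef_pos: [563.6, -44.4, 152.1]
eef_rot: [-3.142, 0.003, -0.139]
wrist_force: [-15.9, 2.8, 3.7]
finger_gap: 0.2
finger_force: 7.9
```

Emit:
step_arm --series '[2,-0.3,0,0,1,-17,2,0,0,1,-60,8,0,0,1,-55,7,0,0,1,-2,-28,0,0,1,-2,-28,0,0,1,-2,-28,0,0,1,-2,-28,0,0,1,0,0,0,0,1,5,-0.7,0,0,1,5,-0.7,0,0,1,5,-0.7,0,0,1,5,-0.7,0,0,1,5,-0.7,0,0,1,5,-0.7,0,0,1,5,-0.7,0,0,1,0,0,0,0,1]'

```text
clock: 21.1
eef_pos: [462.0, -144.9, 152.4]
eef_rot: [3.142, -0.0, -0.139]
wrist_force: [0.0, -0.1, -0.0]
finger_gap: 0.5
finger_force: 0.0
```

Emit:
step_arm --series '[3,-0.4,0,0,1]'

```text
clock: 21.22
eef_pos: [464.6, -145.3, 152.4]
eef_rot: [-3.142, 0.0, -0.139]
wrist_force: [-2.5, 1.1, 2.7]
finger_gap: 0.2
finger_force: 1.4
```

Emit:
step_arm --series '[3,-0.4,0,0,1]'

```text
clock: 21.35
eef_pos: [467.8, -145.7, 152.5]
eef_rot: [3.142, -0.0, -0.139]
wrist_force: [-3.1, 1.1, 1.8]
finger_gap: 0.5
finger_force: 1.3
```

Emit:
step_arm --series '[3,-0.4,0,0,1]'

```text
clock: 21.48
eef_pos: [470.9, -146.1, 152.5]
eef_rot: [3.142, -0.0, -0.139]
wrist_force: [-2.2, 0.8, 2.5]
finger_gap: 0.4
finger_force: 1.2
```

Emit:
step_arm --series '[3,-0.4,0,0,1]'

```text
clock: 21.6
eef_pos: [473.9, -146.5, 152.5]
eef_rot: [3.142, -0.0, -0.139]
wrist_force: [-1.7, 0.3, 1.4]
finger_gap: 0.9
finger_force: 1.2
```

Emit:
step_arm --series '[6,-0.8,0,0,1,6,-0.8,0,0,1,6,-0.8,0,0,1,6,-0.8,0,0,1,6,-0.8,0,0,1,6,-0.8,0,0,1,6,-0.8,0,0,1,6,-0.8,0,0,1,6,-0.8,0,0,1,6,-0.8,0,0,1,6,-0.8,0,0,1]'

```text
clock: 22.98
eef_pos: [539.8, -155.2, 152.1]
eef_rot: [-3.141, 0.001, -0.139]
wrist_force: [-2.7, 0.7, -0.7]
finger_gap: 0.6
finger_force: 1.3
```

Emit:
step_arm --series '[2,-0.3,0,0,1,2,-0.3,0,0,1,2,-0.3,0,0,1]'

```text
clock: 23.35
eef_pos: [545.7, -156.2, 152.5]
eef_rot: [-3.142, -0.0, -0.139]
wrist_force: [-2.1, 0.7, -0.2]
finger_gap: 0.2
finger_force: 0.9
```

Emit:
step_arm --series '[2,-0.3,0,0,1]'

```text
clock: 23.48
eef_pos: [547.6, -156.5, 152.5]
eef_rot: [-3.142, 0.0, -0.139]
wrist_force: [-6.9, 1.9, 0.8]
finger_gap: 1.2
finger_force: 3.3
```

Stop reached. I'll press 4 mm more, then back off and lift.

Emit:
step_arm --series '[2,-0.3,0,0,1,2,-0.3,0,0,1,0,0,0,0,1]'

```text
clock: 23.85
eef_pos: [548.9, -156.6, 152.0]
eef_rot: [-3.141, 0.009, -0.139]
wrist_force: [-27.1, 3.8, 10.4]
finger_gap: 0.9
finger_force: 13.0
```

Emit:
step_arm --series '[-15,2,0,0,1,-50,7,0,0,1,-50,7,0,0,1,-20,0,20,0,1,-30,-20,40,0,1,-30,-40,20,0,1,-30,-40,0,0,1,-30,-40,0,0,1,-30,-40,0,0,1,0,0,0,0,1]'

```text
clock: 25.1
eef_pos: [265.2, -323.1, 232.7]
eef_rot: [3.141, -0.001, -0.143]
wrist_force: [0.5, 0.8, -0.0]
finger_gap: 0.4
finger_force: 0.0
```

Run:
```python
from h import *
c=np.array([546.7,-22.7]);X=np.array([.9907,-.136]);Y=np.array([.136,.9907])
ims=[]
for n in('top','scene'):
  p,d,i=look(n); w=cloud(d,i); ims.append(p); hsv=cv2.cvtColor(p,cv2.COLOR_BGR2HSV); h=hsv[...,0].astype(int); s=(hsv[...,1]>120)&(hsv[...,2]>60)
  bx=(w[...,:2]-c)@X; by=(w[...,:2]-c)@Y
  for k,(lo,hi,y0) in dict(red=(0,8,150),yel=(20,33,65),blu=(105,128,-20),grn=(50,75,-135)).items():
    m=s&(h>=lo)&(h<=hi)&(w[...,2]>130)&(abs(bx)<120)&(abs(by-y0)<40); print(n,k,m.sum(),bx[m].mean().round(1),w[m][:,2].mean().round(1),'ang',np.arctan2(bx[m],w[m][:,2]-75).mean().round(3)+.55)
cv2.imwrite('pics/end.png',cv2.resize(np.hstack([ims[0][120:300,80:450],ims[1][120:300,100:470]]),(800,195)))
```

```text
top red 149 52.6 173.8 ang 1.0350000000000001
top yel 148 53.0 174.8 ang 1.033
top blu 137 53.2 175.6 ang 1.032
top grn 223 57.2 182.0 ang 1.038
scene red 108 67.8 177.1 ang 1.141
scene yel 107 67.8 176.4 ang 1.1440000000000001
scene blu 109 68.6 177.5 ang 1.145
scene grn 215 71.2 183.7 ang 1.133
```

View pics/end.png

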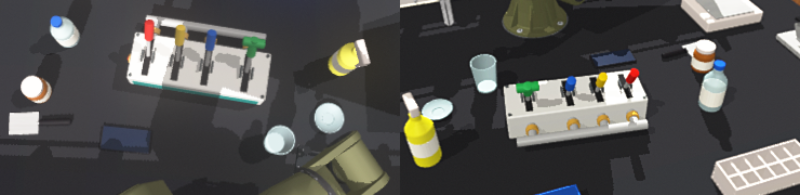

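The picture shows all four levers leaning to the far side at the same angle: red (148,30), yellow (180,38), blue (210,42) and green (253,45). The bystanders are where they were and the arm is clear.

```bash
python3 -c "
from cell import manip
print(manip.sign_off())"
```

```text
the job is handed in; nothing more can be done
None
```

All four levers are at their far stops, thrown red, yellow, blue, then green. No barred lever was forced (about 7 N at most while feeling), nothing else on the bench appears to have moved, and I handed the job in at about 25 s of the 64 s allowed.

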